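# Bed the inner lid of a food keeper and snap its vent flap shut

## Task

Press the inner lid of the food keeper straight down until it is bedded on the packed food and you feel the food just begin to give. Then tip the vent flap on the lid over so that it snaps across to its opposite stop, and let go of everything. Go by feel and force nothing: the lid's level is not known. Leave the mug, the jar and the spoon where they are.

Things in the scene. Friction and masses are not known exactly. Their poses are not given: they have to be found in the camera images.
- keeper: Open-topped white plastic food keeper, 200 x 150 mm outside (long side along its own x), rim 134 mm above the worktop, walls 4 mm, fixed in a steel tray. A flat grey inner lid fills its 192 x 142 mm mouth like a plunger and slides only up and down. A push above 22 N on the keeper, lid or flap damages it. Origin: centre of its underside, on the worktop; z up.
- press_here (a point): Plan position of a flat free place to press the inner lid: 60 mm along the keeper's +x from its middle, given at rim height (134 mm). The lid's level is NOT measured, as the food under it has a hidden height: the lid's top is 75 to 135 mm above the worktop at the start, 65 to 105 mm once bedded. Find it by touch.
- lid (a joint): Height of the inner lid above its seat on the food, in m: 0.010 to 0.030 at the start, 0 when bedded; the seat's own height is hidden. Pushed down, the lid slides against a steady few newtons (up to about 8) of friction and stays where it is left.
- bed (a joint): How far the packed food under the bedded lid is squeezed, in m: 0 at rest, negative when pressed. It only gives once the lid is bedded and pushed with about 10 N, then 4 N more per mm; so 12 to 18 N of push, felt at the tool, is right, and the reading (under 2 mm, within its noise) is too coarse to go by. It comes back when released.
- flap (a joint): Angle of the vent flap, rad: 0 = open stop, leaning 0.5 rad from upright towards the keeper's -x (the start); it turns towards +x to 1.0 = other stop, leaning 0.5 rad towards +x. A spring holds it at either stop; snap point 0.5 (upright). Pushed towards +x at its bead it needs 4 to 9 N at first (friction on the bead adds to the spring), less and less up to upright, then springs on by itself.
- flap_axis (a point): Plan position of the middle of the vent flap's hinge line, which runs along the keeper's y; given at rim height, truly 6 mm above the lid's top. Flap: white plate standing on the lid, 60 mm wide along y, 5 mm thick, an 8 mm round bead on its upper edge, 38 mm from hinge to end. At the open stop the bead reaches 20 mm towards -x and 40 mm above the lid's top.
- mug: White mug, 80 mm wide, 95 mm high with a handle, standing about 18 cm to the keeper's +y side; origin at the centre of its underside. A bystander.
- jar: Glass jar with a steel cap, 68 mm wide, 110 mm high, standing about 18 cm to the keeper's -y side; origin at the centre of its underside. A bystander.
- spoon: Steel spoon, lying flat on the worktop about 18 cm from the keeper on the robot's side; origin near its middle. A bystander.

How it is judged:
By the outcome, as a careful person would: the job done as asked, in the order asked, and still so for the second after the job is handed in, with the robot touching nothing.
It also fails if it takes over 58 s, if anything falls off the work surface, if the arm or the gripper's body presses on something with over 40 N, if the wrist force passes 120 N, or if a joint passes its speed limit or range.

## Robot

A 7-joint arm with a two-finger parallel gripper is mounted at the origin on the work surface. World frame = base frame: x ahead of the robot, y to its left, z up, the work surface at z = 0. Lengths are in m, angles in rad, forces in N, time in s.
With the tool pointing down it reaches from about 0.425 to 0.975 m from the base axis. Payload 16.7 kg.
Tool frame: the origin (TCP) lies on the centre line of the jaws, within the pads' length; the fingertips stand ahead of it and the grasp point (between the pads) lies 2 mm behind it (bot.tip_reach is the z of the fingertips in the tool frame, in m); z points along the fingers, y is the line along which they close (so a half turn about z gives the same grasp; the last joint's range is limited). The gripper opens to 85 mm and grips with 20 to 120 N. Pads are 22 mm wide; open, the fingers measure 114 mm over their backs; the gripper's body (76 mm by 85 mm) begins 54 mm behind the grasp point. The pads swing forward as they close: fully open they stand 13 mm farther back than shut.
Start: joints at [-1.355, 0.426, 0.074, 1.606, -0.034, 1.111, -0.067], TCP at [0.241, 0.631, 0.248] pointing down, gripper open.
Joint ranges: [-2.85, 2.85], [-0.5, 2.14], [-1.23, 1.37], [0.21, 2.46], [-1.02, 4.16], [0.16, 2.05], [-2.73, 2.73]. Speed limits (rad/s): [1.89, 1.89, 2.39, 2.39, 3.01, 3.01, 3.01].

## Interface

Orientations are given as a 3x3 rotation matrix whose columns are the frame's x, y, z axes.
In Python, from rig import bot, eyes, ticket gives the robot as it stands (bot), with the cameras (eyes) and the job (ticket).
- The arm moves only by the shell command python3 inch.py 'ROWS' [OPENING]. ROWS is a JSON list of rows, 1 to 5 of them, each of 6 numbers: dx, dy, dz in m, then a rotation vector rx, ry, rz in rad; each row shifts and turns the commanded pose from where the row before left it, along the tool's axes as they then stand; what a row does not reach is not made up. A row lasts 1/10 s, in which the tool goes at most 0.05 m and 0.15 rad, less where a joint would pass 70% of its speed; a pose out of reach is approached as far as the arm can. OPENING is the finger opening in m, set as the command begins (- or left out keeps the last). The fingers move at their own pace and stop on an object; the grip force is fixed at half the most. Time passes only in rows, so rows that do not move let the fingers close. It prints the time, the measured TCP pose, the force, the opening and the grip force at its end.
- bot.state(): the state, without advancing time (a new reading comes with each control period).
- eyes.snapshot(name): name is "side" or "top" or "wrist"; returns a dict with "pixels" (384x512x3 uint8, red, green, blue), "range_z" (384x512 float32, m along the optical axis (not along the pixel's ray), 0 where there is no reading), "camera_matrix" (3x3 intrinsics, pixels), "origin" and "rotation" of the camera in the world. Camera axes: x right, y down, z forward; pixel columns grow to the right and rows downward; lengths in m; the calibration is good to about 2 mm. A picture is of the moment at which its call begins.
- ticket.hand_in(): hands the job in; it is judged then, once.
The state is a dict: "time_s": time; "joint_pos": joint angles; "joint_velocities": joint speeds; "joint_efforts": joint torques, N m; "ee_pos": TCP position; "tool_rot": TCP orientation; "wrist_force": force on the tool from outside, world axes, zero at the start; "torque": the same for the moment, N m; "opening": finger opening in m; "gripper_force": force on a finger pad.
Only numpy, scipy, OpenCV 4.12 (cv2) and the standard library are available. Lean on these libraries where they do the work, as an engineer would, in place of code of your own. Each camera call takes 0.05 s, during which the arm holds its last target. There are 200 camera calls.

## Working session

There is one attempt and no reset: what is moved stays moved. The work goes in short steps, Python scripts to look and compute and a shell command to move; the robot and the scene stay as the last step left them, time stands still between calls to the robot, and variables do not carry over. Pictures are saved under pics/ and viewed, at most 10 in all, crops included, and the job is handed in when it is done.

```bash
mkdir -p pics; ls; python3 - <<'E'
from rig import bot, eyes, ticket
import cv2,numpy as np
for n in("top","side"):
    s=eyes.snapshot(n); cv2.imwrite(f"pics/{n}0.png",s["pixels"][:,:,::-1]); np.savez(f"pics/{n}0.npz",**{k:v for k,v in s.items()})
    print(n,s["origin"],s["rotation"].round(3).tolist(),s["camera_matrix"].tolist())
s=bot.state();print(s["time_s"],s["ee_pos"],np.round(s["tool_rot"],3).tolist(),bot.tip_reach,s["wrist_force"],s["opening"])
E
```

```text
inch.py
pics
rig.py
top [0.39509542 0.05249217 1.04446398] [[0.027, -0.985, 0.168], [-1.0, -0.026, 0.005], [-0.0, -0.168, -0.986]] [[483.80650850370637, 0.0, 247.3693014308085], [0.0, 483.80650850370637, 193.07270547056976], [0.0, 0.0, 1.0]]
side [ 0.10162337 -0.619699    0.57079692] [[0.844, -0.279, 0.458], [-0.536, -0.417, 0.734], [-0.014, -0.865, -0.502]] [[389.7000363496855, 0.0, 263.1917146841763], [0.0, 389.7000363496855, 190.95027915276316], [0.0, 0.0, 1.0]]
0.1 [0.24073519 0.6302503  0.24769798] [[-0.934, 0.357, -0.0], [0.357, 0.934, -0.001], [-0.0, -0.001, -1.0]] 0.017 [-0.49434567 -0.39639644 -0.88724479] 0.08530285802686295
```

View pics/top0.png

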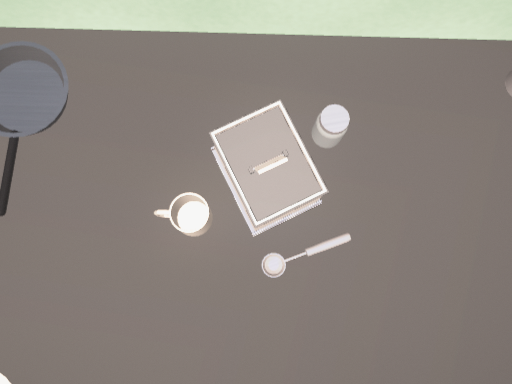

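View pics/side0.png

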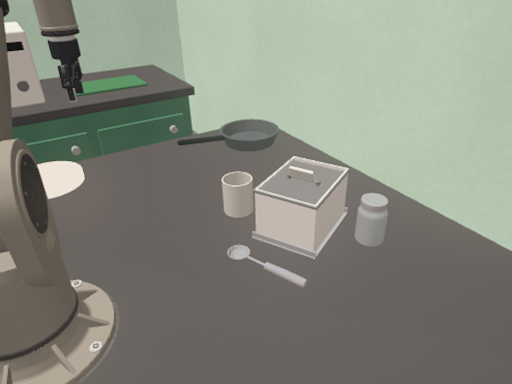

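The top view shows the keeper rim corners near (211,135), (281,103), (326,188) and (257,224). The flap is at (270,163), with hinge ends at (252,168) and (286,153). The mug is at (190,215), the jar at (330,125) and the spoon at (305,255). The side view agrees: the flap stands on the lid, just above the rim.

```bash
cat > h.py <<'E'
import numpy as np,cv2
def ray(s,u,v,z):
    d=s["rotation"]@np.linalg.inv(s["camera_matrix"])@np.array([u,v,1.]); o=s["origin"]; return o+d*(z-o[2])/d[2]
def cloud(s):
    Z=s["range_z"].astype(float); v,u=np.mgrid[:384,:512]
    P=np.stack([u,v,np.ones_like(u)],-1)@np.linalg.inv(s["camera_matrix"]).T*Z[...,None]
    return P@s["rotation"].T+s["origin"]
E
python3 - <<'E'
from h import *
s=dict(np.load("pics/top0.npz"))
P=cloud(s); 
m=np.zeros((384,512),bool); m[95:235,205:335]=1
rim=m&(abs(P[...,2]-.134)<.006)&(s["pixels"].min(-1)>130)
q=P[rim]
r=cv2.minAreaRect((q[:,:2]*1000).astype(np.float32)); print("rim depth rect",r,len(q))
for c in [(211,135),(281,103),(326,188),(257,224)]: print(ray(s,*c,.134).round(4))
c=np.mean([ray(s,*c,.134) for c in [(211,135),(281,103),(326,188),(257,224)]],0);print("c",c)
for (u,v) in [(240,150),(275,125),(295,180),(255,195),(260,140)]: print(u,v,P[v,u].round(4))
for n in("top","side"):
  t=dict(np.load(f"pics/{n}0.npz"));P=cloud(t);g=P[(np.hypot(P[...,0]-c[0],P[...,1]-c[1])<.05)&(P[...,2]>.10)]
  print(n,len(g),np.percentile(g[:,2],[1,5,25,50,75,90,97,99.5]).round(4))
  top=g[g[:,2]>np.percentile(g[:,2],98)-.006]; print(top.mean(0),top.min(0),top.max(0))
cv2.imwrite("pics/crop.png",cv2.resize(s["pixels"][90:240,200:340,::-1],None,fx=4,fy=4,interpolation=cv2.INTER_CUBIC))
t=dict(np.load("pics/side0.npz"))
cv2.imwrite("pics/crop2.png",cv2.resize(t["pixels"][150:260,240:360,::-1],None,fx=5,fy=5,interpolation=cv2.INTER_CUBIC))
E
```

```text
rim depth rect ((612.5432739257812, 18.45769500732422), (208.4506072998047, 158.8876953125), 27.399642944335938) 4715
[0.663  0.1307 0.134 ]
[ 0.732  -0.0046  0.134 ]
[ 0.564  -0.0933  0.134 ]
[0.4914 0.037  0.134 ]
c [0.61259737 0.0174675  0.134     ]
240 150 [0.6359 0.0735 0.1282]
275 125 [0.6893 0.006  0.1257]
295 180 [ 0.5796 -0.0346  0.126 ]
255 195 [0.5478 0.0421 0.1281]
260 140 [0.6567 0.035  0.1299]
top 2024 [0.1242 0.1254 0.1271 0.1284 0.1302 0.1494 0.167  0.1694]
[0.59744128 0.01109824 0.16658705] [ 0.58129421 -0.01562146  0.16164165] [0.61314874 0.03804931 0.17130888]
side 762 [0.1255 0.1261 0.127  0.1279 0.1426 0.1614 0.1659 0.1671]
[0.59714173 0.00879742 0.16453211] [ 0.5811508  -0.01714203  0.16060664] [0.61217484 0.0357901  0.16757936]
```

View pics/crop.png

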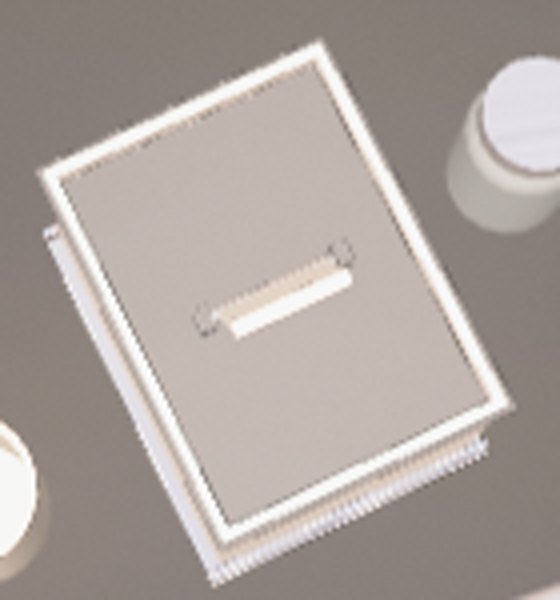

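View pics/crop2.png

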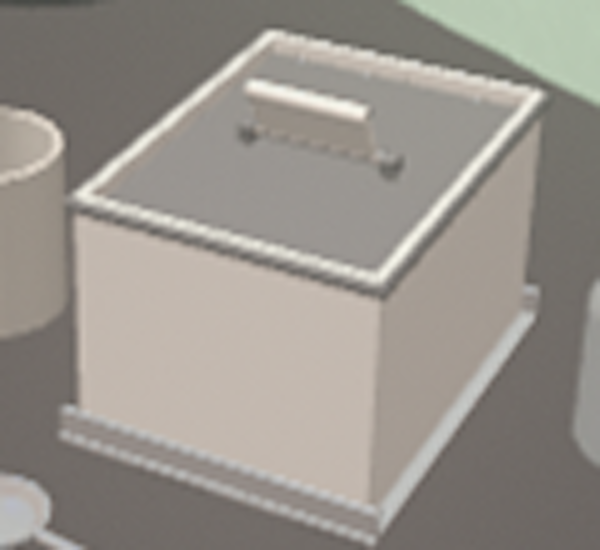

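```bash
R='[[-0.04,-0.026,0,0,0,0],[-0.04,-0.026,0,0,0,0],[-0.04,-0.026,0,0,0,0],[-0.04,-0.026,0,0,0,0],[-0.04,-0.026,0,0,0,0]]'; unset R
python3 inch.py '[[-0.04,-0.026,0,0,0,0],[-0.04,-0.026,0,0,0,0],[-0.04,-0.026,0,0,0,0],[-0.04,-0.026,0,0,0,0],[-0.04,-0.026,0,0,0,0]]' 0
python3 inch.py '[[-0.04,-0.026,0,0,0,0],[-0.04,-0.026,0,0,0,0],[-0.04,-0.026,0,0,0,0],[-0.04,-0.026,0,0,0,0],[-0.04,-0.026,0,0,0,0]]'
python3 - <<'E'
from h import *
s=dict(np.load("pics/top0.npz"))
for p in[(251.25,170),(285.5,153)]: print(ray(s,*p,.133))
E
```

```text
time_s: 0.6
ee_pos: [0.382, 0.4359, 0.2481]
tool_rot: [[-0.934, 0.357, -0.0], [0.357, 0.934, -0.0], [0.0, -0.0, -1.0]]
wrist_force: [1.2, 0.2, 0.1]
opening: 0.012
gripper_force: 0.0
time_s: 1.1
ee_pos: [0.5224, 0.2431, 0.2483]
tool_rot: [[-0.934, 0.357, -0.0], [0.357, 0.934, -0.0], [0.0, -0.0, -1.0]]
wrist_force: [0.1, 0.3, 0.2]
opening: -0.0001
gripper_force: 0.0
[0.59558614 0.05054113 0.133     ]
[ 0.63105571 -0.01496661  0.133     ]
```

```bash

python3 inch.py '[[-0.0408,-0.0266,0,0,0,0],[-0.0408,-0.0266,0,0,0,0],[-0.0408,-0.0266,0,0,0,0],[-0.0408,-0.0266,0,0,0,0],[-0.0408,-0.0266,0,0,0,0]]'
python3 inch.py '[[0,0,0,0,0,-0.142],[0,0,0,0,0,-0.142],[0,0,0,0,0,-0.142],[0,0,0,0,0,-0.142],[0,0,0,0,0,-0.142]]'
python3 inch.py '[[0,0,0,0,0,-0.143],[0,0,0.03,0,0,0],[0,0,0.03,0,0,0],[0,0,0,0,0,0],[0,0,0,0,0,0]]'
python3 - <<'E'
from rig import bot, eyes, ticket; import numpy as np
s=bot.state();print(s["joint_pos"],np.degrees(np.arctan2(s["tool_rot"][1][1],s["tool_rot"][0][1])),s["wrist_force"])
E
```

```text
time_s: 1.6
ee_pos: [0.6656, 0.0462, 0.2481]
tool_rot: [[-0.934, 0.357, -0.0], [0.357, 0.934, -0.0], [0.0, -0.0, -1.0]]
wrist_force: [0.0, 0.2, -0.7]
opening: 0.0002
gripper_force: 0.0
time_s: 2.1
ee_pos: [0.6646, 0.0478, 0.2479]
tool_rot: [[-0.939, -0.344, -0.001], [-0.344, 0.939, -0.0], [0.001, 0.0, -1.0]]
wrist_force: [-0.7, -0.0, 0.4]
opening: 0.0004
gripper_force: 0.0
time_s: 2.6
ee_pos: [0.6648, 0.0478, 0.1885]
tool_rot: [[-0.883, -0.469, -0.001], [-0.469, 0.883, -0.0], [0.001, 0.0, -1.0]]
wrist_force: [0.1, -0.3, 0.8]
opening: 0.0001
gripper_force: 0.0
[-0.29045518  0.470011    0.16564767  1.68695585 -0.08904192  0.99305838
  1.9651171 ] 117.96120849347629 [ 0.12095383 -0.30735491  0.82461399]
```

```bash

python3 inch.py '[[0,0,0.012,0,0,0],[0,0,0.012,0,0,0],[0,0,0.008,0,0,0],[0,0,0.002,0,0,0],[0,0,0,0,0,0]]'
python3 inch.py '[[0,0,0.002,0,0,0],[0,0,0.002,0,0,0],[0,0,0.002,0,0,0],[0,0,0.002,0,0,0],[0,0,0.001,0,0,0]]'
python3 inch.py '[[0,0,0.001,0,0,0],[0,0,0.001,0,0,0],[0,0,0.001,0,0,0]]'
```

```text
time_s: 3.1
ee_pos: [0.6647, 0.0479, 0.154]
tool_rot: [[-0.883, -0.469, -0.001], [-0.469, 0.883, -0.0], [0.001, 0.0, -1.0]]
wrist_force: [0.0, 1.0, 0.7]
opening: -0.0
gripper_force: 0.0
time_s: 3.6
ee_pos: [0.6648, 0.0479, 0.1451]
tool_rot: [[-0.883, -0.469, -0.0], [-0.469, 0.883, -0.0], [0.0, 0.0, -1.0]]
wrist_force: [0.4, 0.4, 1.2]
opening: -0.0002
gripper_force: 0.0
time_s: 3.9
ee_pos: [0.6649, 0.0479, 0.1426]
tool_rot: [[-0.883, -0.469, 0.0], [-0.469, 0.883, 0.0], [-0.0, -0.0, -1.0]]
wrist_force: [-2.2, -0.7, 5.8]
opening: -0.0001
gripper_force: 2.6
```

```bash

python3 inch.py '[[0,0,0.001,0,0,0],[0,0,0.001,0,0,0],[0,0,0.001,0,0,0],[0,0,0.001,0,0,0],[0,0,0.001,0,0,0]]'
python3 inch.py '[[0,0,0.001,0,0,0],[0,0,0.001,0,0,0],[0,0,0.001,0,0,0],[0,0,0.001,0,0,0],[0,0,0.001,0,0,0]]'
```

```text
time_s: 4.4
ee_pos: [0.6649, 0.0479, 0.1376]
tool_rot: [[-0.883, -0.469, 0.0], [-0.469, 0.883, 0.0], [-0.0, -0.0, -1.0]]
wrist_force: [-3.0, 0.2, 5.5]
opening: -0.0004
gripper_force: 2.6
time_s: 4.9
ee_pos: [0.6649, 0.0479, 0.1326]
tool_rot: [[-0.883, -0.469, 0.0], [-0.469, 0.883, 0.0], [-0.0, -0.0, -1.0]]
wrist_force: [-1.6, 0.3, 4.9]
opening: -0.0001
gripper_force: 2.6
```

```bash

python3 inch.py '[[0,0,0.001,0,0,0],[0,0,0.001,0,0,0],[0,0,0.001,0,0,0],[0,0,0.001,0,0,0],[0,0,0.001,0,0,0]]'
python3 inch.py '[[0,0,0.001,0,0,0],[0,0,0.001,0,0,0]]'
python3 inch.py '[[0,0,0.001,0,0,0]]'
```

```text
time_s: 5.4
ee_pos: [0.6649, 0.0479, 0.1276]
tool_rot: [[-0.883, -0.469, 0.0], [-0.469, 0.883, 0.0], [-0.0, -0.0, -1.0]]
wrist_force: [-1.5, 0.0, 4.9]
opening: 0.0002
gripper_force: 2.6
time_s: 5.6
ee_pos: [0.6649, 0.0479, 0.1256]
tool_rot: [[-0.883, -0.469, 0.0], [-0.469, 0.883, 0.0], [-0.0, -0.0, -1.0]]
wrist_force: [-2.6, 0.9, 4.8]
opening: 0.0002
gripper_force: 2.6
time_s: 5.7
ee_pos: [0.6649, 0.0479, 0.1246]
tool_rot: [[-0.883, -0.469, 0.0], [-0.469, 0.883, 0.0], [-0.0, -0.0, -1.0]]
wrist_force: [-2.7, 0.2, 5.9]
opening: -0.0001
gripper_force: 2.6
```

```bash
python3 inch.py '[[0,0,0.0007,0,0,0],[0,0,0.0007,0,0,0]]' | grep -E 'time|ee_pos|wrist'
```

```text
time_s: 5.9
ee_pos: [0.6649, 0.0479, 0.1232]
wrist_force: [-2.3, -0.6, 5.0]
```

```bash
python3 inch.py '[[0,0,0.0005,0,0,0]]' | grep -E 'time|ee_pos|wrist'
```

```text
time_s: 6.0
ee_pos: [0.6649, 0.0479, 0.1227]
wrist_force: [-2.0, -0.2, 4.6]
```

```bash
python3 inch.py '[[0,0,0.0007,0,0,0],[0,0,0.0007,0,0,0]]' | grep -E 'time|ee_pos|wrist'
```

```text
time_s: 6.2
ee_pos: [0.6649, 0.0479, 0.1213]
wrist_force: [-2.4, 0.1, 5.6]
```

```bash
python3 inch.py '[[0,0,0.0007,0,0,0],[0,0,0.0007,0,0,0]]' | grep -E 'time|ee_pos|wrist'
```

```text
time_s: 6.4
ee_pos: [0.6649, 0.0479, 0.1199]
wrist_force: [-2.2, 0.1, 5.1]
```

```bash
python3 inch.py '[[0,0,0.0007,0,0,0],[0,0,0.0007,0,0,0]]' | grep -E 'time|ee_pos|wrist'
```

```text
time_s: 6.6
ee_pos: [0.6649, 0.0479, 0.1185]
wrist_force: [-1.7, -0.2, 5.2]
```

```bash
python3 inch.py '[[0,0,0.0007,0,0,0],[0,0,0.0007,0,0,0]]' | grep -E 'time|ee_pos|wrist'
```

```text
time_s: 6.8
ee_pos: [0.665, 0.0479, 0.1176]
wrist_force: [-3.6, 0.4, 13.4]
```

```bash
python3 inch.py '[[0,0,0.0003,0,0,0],[0,0,0,0,0,0]]' | grep -E 'time|ee_pos|wrist'
```

```text
time_s: 7.0
ee_pos: [0.665, 0.0479, 0.1174]
wrist_force: [-4.9, -0.7, 13.2]
```

```bash
python3 inch.py '[[0,0,0.0004,0,0,0],[0,0,0,0,0,0]]' | grep -E 'time|ee_pos|wrist'
```

```text
time_s: 7.2
ee_pos: [0.665, 0.0479, 0.1171]
wrist_force: [-5.7, -0.7, 13.8]
```

```bash
python3 inch.py '[[0,0,0.0004,0,0,0],[0,0,0,0,0,0]]' | grep -E 'time|ee_pos|wrist'; python3 - <<'E'
from rig import bot, eyes, ticket
s=bot.state();print(s["wrist_force"],s["torque"])
E
```

```text
time_s: 7.4
ee_pos: [0.665, 0.0479, 0.1168]
wrist_force: [-5.6, 0.1, 15.8]
[-5.61335786  0.09849057 15.83677818] [-0.07939567  1.37915846 -0.06359779]
```

```bash

python3 inch.py '[[0,0,-0.01,0,0,0],[0,0,-0.03,0,0,0],[0,0,-0.035,0,0,0],[0,0,0,0,0,0]]' | grep -E 'time|ee_pos|wrist'
python3 inch.py '[[0.036,-0.002,0,0,0,0],[0.037,0,0,0,0,0],[0.037,0,0,0,0,0],[0,0,0,0,0,0]]' | grep -E 'time|ee_pos|wrist'
python3 - <<'E'
from h import *; from rig import bot, eyes, ticket
s=eyes.snapshot("side");P=cloud(s);cv2.imwrite("pics/crop3.png",cv2.resize(s["pixels"][120:260,220:370,::-1],None,fx=4,fy=4,interpolation=cv2.INTER_CUBIC))
kx=np.array([.883,.469]);ky=np.array([-.469,.883]);d=P[...,:2]-np.array([.6133,.0178]);a=d@kx;b=d@ky
l=P[(a>.03)&(a<.08)&(abs(b)<.04)&(P[...,2]<.14)];print("lid",np.median(l[:,2]),len(l))
E
```

```text
time_s: 7.8
ee_pos: [0.6671, 0.0479, 0.1957]
wrist_force: [0.3, 0.2, -0.1]
time_s: 8.2
ee_pos: [0.5651, -0.0082, 0.1908]
wrist_force: [-0.3, -0.2, 0.8]
lid 0.10155464986561707 219
```

View pics/crop3.png

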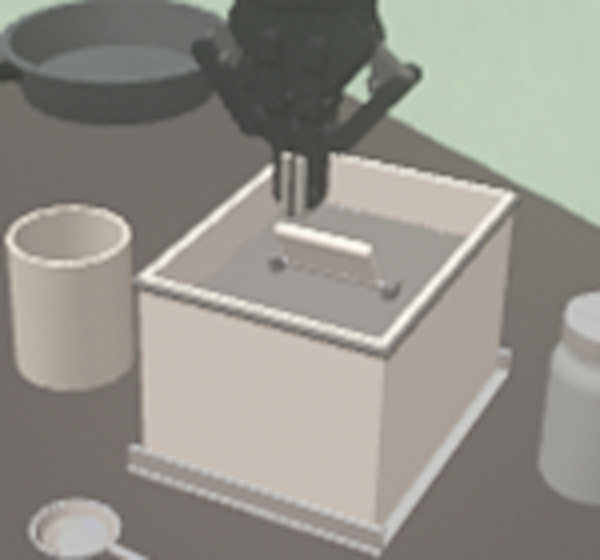

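The lid is now well down, measured at 0.1016, and the flap still leans to its original side (crop about (325,240)). The fingers are above its −x side and everything else is undisturbed.

```bash

python3 inch.py '[[0,0,0.015,0,0,0],[0,0,0.015,0,0,0],[0,0,0.012,0,0,0],[0,0,0.003,0,0,0],[0,0,0,0,0,0]]' | grep -E 'time|ee_pos|wrist'
python3 inch.py '[[-0.006,0,0,0,0,0],[-0.006,0,0,0,0,0],[-0.005,0,0,0,0,0],[-0.001,0,0,0,0,0],[0,0,0,0,0,0]]' | grep -E 'time|ee_pos|wrist'
python3 inch.py '[[-0.001,0,0,0,0,0],[-0.001,0,0,0,0,0]]' | grep -E 'time|ee_pos|wrist'
python3 inch.py '[[-0.001,0,0,0,0,0],[-0.001,0,0,0,0,0]]' | grep -E 'time|ee_pos|wrist'
```

```text
time_s: 8.75
ee_pos: [0.5687, -0.0053, 0.1453]
wrist_force: [-0.1, 0.8, 0.5]
time_s: 9.25
ee_pos: [0.5847, 0.0031, 0.1458]
wrist_force: [0.5, 0.4, -0.5]
time_s: 9.45
ee_pos: [0.5855, 0.0034, 0.1457]
wrist_force: [-8.1, -3.4, 8.5]
time_s: 9.65
ee_pos: [0.5873, 0.0042, 0.1457]
wrist_force: [-7.1, -3.3, 6.0]
```

```bash

python3 inch.py '[[-0.001,0,-0.0003,0,0,0],[-0.001,0,-0.0003,0,0,0],[-0.001,0,-0.0003,0,0,0],[-0.001,0,-0.0003,0,0,0]]' | grep -E 'time|ee_pos|wrist'
```

```text
time_s: 10.05
ee_pos: [0.5915, 0.0065, 0.147]
wrist_force: [-4.0, -1.8, 2.1]
```

```bash

python3 inch.py '[[-0.001,0,-0.0002,0,0,0],[-0.001,0,-0.0002,0,0,0],[-0.001,0,-0.0002,0,0,0],[-0.001,0,-0.0002,0,0,0]]' | grep -E 'time|ee_pos|wrist'
python3 inch.py '[[-0.001,0,0,0,0,0],[-0.001,0,0,0,0,0],[-0.001,0,0,0,0,0],[-0.001,0,0,0,0,0]]' | grep -E 'time|ee_pos|wrist'
```

```text
time_s: 10.45
ee_pos: [0.5953, 0.0088, 0.1477]
wrist_force: [-0.7, -0.8, 1.2]
time_s: 10.85
ee_pos: [0.5988, 0.0107, 0.1477]
wrist_force: [-0.2, -0.3, -0.7]
```

```bash

python3 inch.py '[[-0.001,0,0,0,0,0],[-0.001,0,0,0,0,0],[-0.001,0,0,0,0,0],[-0.001,0,0,0,0,0],[0,0,0,0,0,0]]' | grep -E 'time|ee_pos|wrist'
python3 inch.py '[[0.015,0,0,0,0,0],[0.015,0,0,0,0,0],[0,0,-0.03,0,0,0],[0,0,-0.04,0,0,0],[0,0,0,0,0,0]]' | grep -E 'time|ee_pos|wrist'
python3 inch.py '[[0.05,0,-0.03,0,0,0],[0.05,0,0,0,0,0],[0.04,0,0,0,0,0],[0,0,0,0,0,0],[0,0,0,0,0,0]]' | grep -E 'time|ee_pos|wrist'
python3 - <<'E'
from h import *; from rig import bot, eyes, ticket
kx=np.array([.883,.469]);ky=np.array([-.469,.883])
for n in("side","top"):
    s=eyes.snapshot(n);P=cloud(s);d=P[...,:2]-np.array([.6133,.0178]);a=d@kx;b=d@ky
    m=(abs(a)<.05)&(abs(b)<.028)&(P[...,2]>.1016+.03)&(P[...,2]<.16);print(n,m.sum(),"bead a,z",np.median(a[m]),np.median(P[m][:,2]))
    l=(a>.03)&(a<.08)&(abs(b)<.04)&(P[...,2]<.14);print("lid",np.median(P[l][:,2]))
    if n=="side":cv2.imwrite("pics/end.png",cv2.resize(s["pixels"][120:300,200:420,::-1],None,fx=3,fy=3))
E
```

```text
time_s: 11.35
ee_pos: [0.6023, 0.0125, 0.1477]
wrist_force: [-0.2, 0.1, -0.1]
time_s: 11.85
ee_pos: [0.5779, -0.0018, 0.2225]
wrist_force: [0.7, 0.8, -0.2]
time_s: 12.35
ee_pos: [0.4581, -0.0643, 0.2438]
wrist_force: [0.3, -0.1, 0.3]
side 115 bead a,z 0.012531252234798682 0.13735532361972252
lid 0.10165236384244275
top 185 bead a,z 0.013549946619784335 0.13970637239438632
lid 0.10234892786937466
```

View pics/end.png

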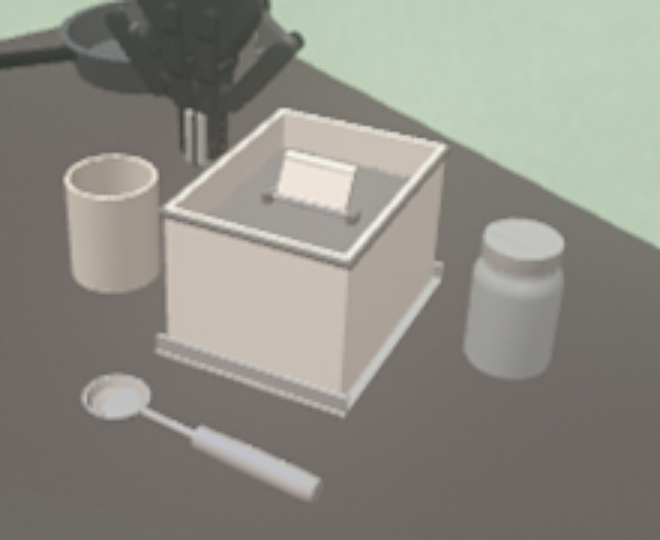

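The flap (crop (318,178)) now leans to +x, the lid is down at 0.1016, and the arm is clear. The mug, jar and spoon are in place.

```bash
python3 -c "
from rig import bot, eyes, ticket
print(ticket.hand_in())"
```

```text
the job is handed in; nothing more can be done
None
```

The lid was pressed down until the food just gave (about 16 N at the tool), the flap was then tipped over to its +x stop, the arm was clear of everything with the mug, jar and spoon undisturbed, and the job was handed in at about 12.5 s; no verdict came back.

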